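# Re-zero the ratchet specimen feed

## Robot

A 6-joint arm with a two-finger parallel gripper is mounted at the origin on the work surface. World frame = base frame: x ahead of the robot, y to its left, z up, the work surface at z = 0. Lengths are in mm, angles in rad, forces in N, time in s.
With the tool pointing down it reaches from about 350 to 775 mm from the base axis. Payload 7.3 kg.
Tool frame: the origin (TCP) lies between the finger pads; the fingertips stand 14 mm ahead of it and the grasp point (between the pads) lies 5 mm behind it; z points along the fingers, y is the line along which they close (so a half turn about z gives the same grasp; the last joint's range is limited). The gripper opens to 92 mm and grips with 3 to 60 N. Pads are 19 mm wide; open, the fingers measure 130 mm over their backs; the gripper's body (75 mm by 190 mm) begins 47 mm behind the grasp point.
Start: joints at [-1.355, 0.342, 1.524, -0, 1.275, -0.146], TCP at [185.852, -491.026, 204.241] pointing down, gripper open.
Joint ranges: [-2.53, 2.53], [-0.77, 2.02], [0.04, 2.7], [-1, 4.14], [0.28, 2.66], [-3.11, 3.11]. Speed limits (rad/s): [2.57, 2.57, 3.14, 3.14, 3.14, 3.14].

## Interface

Orientations are given as [roll, pitch, yaw] about the fixed x, y, z axes, in that order (R = Rz(yaw) Ry(pitch) Rx(roll)).
In Python, from plant import get_obs, cams, close_job gives the robot as it stands. The module is installed in compiled form; this text tells all that it offers.
- The arm moves only by the shell command python3 -m creep 'ROWS'. ROWS is JSON, a list of rows, each an object of numbers: "hand": the opening, from 0 (shut) to 1 (fully open); "tx", "ty", "tz": the shift along the tool's x, y, z in m; "spin": the turn about the tool's z in degrees. In form: [{"hand": .., "tx": .., "ty": .., "tz": .., "spin": ..}, ...]. A call has 1 to 5 rows; each row shifts and turns the commanded pose from where the row before left it, along the tool's axes as they then stand; what a row does not reach is not made up. A row lasts 1/8 s, in which the tool goes at most 62.5 mm and 10.7 degrees, less where a joint would pass 70% of its speed; a pose out of reach is approached as far as the arm can. A call is refused whole if a number of a shift passes 0.0625 or a number of a turn 10.7, either way. A call with a gripper value outside its range is refused whole. The fingers move at their own pace and stop on an object; the grip force is fixed at half the most. Time passes only in rows, so rows that do not move let the fingers close. It gives the time, the measured TCP pose, the force, the opening and the grip force at its end, in the units of the state.
- get_obs(): the state, without advancing time (a new reading comes with each control period).
- cams.capture(name): name is "scene" or "side" or "wrist"; returns a dict with "color" (480x640x3 uint8, red, green, blue), "K" (3x3 intrinsics, pixels), "R" (3x3) and "t" (3): a world point X has camera coordinates R X + t. Camera axes: x right, y down, z forward; pixel columns grow to the right and rows downward; lengths in mm; the calibration is good to about 2 mm. A picture is of the moment at which its call begins. There is no depth.
- close_job(): hands the job in; it is judged then, once.
The state is a dict: "time": time; "joint_positions": joint angles; "dq": joint speeds; "tau": joint torques, N m; "tool_pos": TCP position; "tcp_rot": TCP orientation; "contact_force": force on the tool from outside, world axes, zero at the start; "moment": the same for the moment, N m; "grip_width": finger opening in mm; "finger_force": force on a finger pad.
Only numpy, scipy, OpenCV 4.12 (cv2) and the standard library are available. Lean on these libraries where they do the work, as an engineer would, in place of code of your own. Each camera call takes 0.05 s, during which the arm holds its last target. There are 200 camera calls.

## Task

Re-zero the specimen feed: lift the red holding pawl off the ratchet wheel and tip it right over backwards so that it stays up, then turn the wheel backwards (anticlockwise) by its crank knob until the carriage comes up against the blue stop and is pressed firmly, but not hard, into its rubber pad. Then let go and lay the pawl back down on the teeth, with the carriage left bearing on the stop. Never force the wheel against the pawl, move the carriage by the knob alone, and leave the jar, the dish and the brush where they are.

Things in the scene. Friction and masses are not known exactly. Their poses are not given: they have to be found in the camera images.
- feed: The specimen feed, fixed on the bench: a cream base plate 330 x 250 mm, 20 mm thick. Origin on the bench straight below the wheel's axis, x along the carriage rails, y towards the pawl, z up. In this frame the plate spans x -160 to 170 and y -150 to 100 mm, and the rails run along y = -105 mm.
- wheel: Ratchet wheel, axis upright: grey disc 128 mm across, 20 steel saw teeth 8 mm high on its upper face (radius 52 to 64 mm). Origin on the axis at the disc's underside, 30 mm above the bench, z up. Tooth tops 50 mm, black crank arm 56 mm, the hub 64 mm above the bench. Pawl down, it turns clockwise only, seen from above; backwards is anticlockwise: the carriage goes to feed +x, 18 mm per rad.
- knob_center (a point): Centre of the black crank knob: an upright cylinder 18 mm across, 47 mm tall (58 to 105 mm above the bench), 36 mm from the wheel's axis. It spins freely on its pin, so a grasp of fixed orientation can carry it round. The wheel drags (about 3.3 N at the knob) and stays where it is left.
- pawl: Red holding pawl, hinged on a level pin along feed y. Origin on the pin, 62 mm above the bench; x along the arm to the nose (75 mm), y along the pin. Down: x level along feed +x, nose between the teeth. Tipped past upright it drops to its back stop, 2.3 rad from down, and stays. 70 g; it falls either way. Down again, its nose may rest anywhere on a tooth, 0 to 0.07 rad up.
- rod (a point): Middle of the free part of the pawl's lift rod: red, round, 10 mm across, along feed y, standing out from the nose end of the arm on the side away from the wheel. It is 72 mm from the pivot pin along the arm and 27 mm to the arm's +y side; the rod is free for 20 mm on either side of this point along y. Pawl down, it lies 62 mm above the bench, 42 mm above the base plate.
- carriage: Specimen carriage on two rails: aluminium slide 80 x 64 x 14 mm with a stone slab on it. Origin at the centre of its underside, 34 mm above the bench, x along feed x. The blue stop, clamped on the rails, faces its front (+x) end; the gap at the start is 30 to 70 mm and is not reported: find it by feel or by eye.
- carriage_front (a point): Middle of the carriage's front end, which meets the stop's black rubber pad. The pad is sprung (5 N/mm) and damped; at the knob it adds 1.25 N per mm of knob travel to the drag. Pressed firmly: 5 N or more at the pad, about 5.8 N at the knob with the drag; over 30 N at the pad (about 18 N at the knob) strains it. When the knob is let go, the wheel's drag keeps some of the pressure.
- jar: Bystander: a sample jar 52 mm across, 75 mm tall, standing on the bench. Origin at the centre of its underside.
- dish: Bystander: a glass dish 86 mm across, 16 mm high, on the bench. Origin at the centre of its underside.
- brush: Bystander: a small brush 160 mm long lying on the bench. Origin under its middle, x along it.

How it is judged:
By the outcome, as a careful person would: the job done as asked, in the order asked, and still so for the second after the job is handed in, with the robot touching nothing.
It also fails if it takes over 72 s, if anything falls off the work surface, if the arm or the gripper's body presses on something with over 40 N, if the wrist force passes 120 N, or if a joint passes its speed limit or range.

## Working session

There is one attempt and no reset: what is moved stays moved. The work goes in short steps, Python scripts to look and compute and a shell command to move; the robot and the scene stay as the last step left them, time stands still between calls to the robot, and variables do not carry over. Pictures are saved under pics/ and viewed, at most 10 in all, crops included, and the job is handed in when it is done.

```bash
mkdir -p pics; python3 - <<'E'
from plant import get_obs,cams
import cv2,numpy as np,pickle
o=get_obs();print({k:np.round(v,3).tolist() for k,v in o.items()})
d={}
for n in("scene","side"):
    c=cams.capture(n);d[n]=c;cv2.imwrite(f"pics/{n}0.png",c["color"][:,:,::-1])
    print(n,np.round(c["K"],1).tolist(),np.round(-c["R"].T@c["t"]).tolist())
pickle.dump(d,open("d0.pkl","wb"))
E
```

```text
{'time': 0.0, 'joint_positions': [-1.355, 0.343, 1.525, 0.0, 1.275, -0.146], 'dq': [-0.001, 0.001, -0.001, 0.0, -0.0, -0.0], 'tau': [-0.001, -43.125, -24.422, 0.072, 0.056, -0.0], 'tool_pos': [185.751, -490.581, 203.538], 'tcp_rot': [-3.14, -0.0, 0.362], 'contact_force': [-0.283, -0.516, -0.265], 'moment': [0.001, 0.038, 0.012], 'finger_force': 0.0, 'grip_width': 92.018}
scene [[582.4, 0.0, 318.9], [0.0, 582.4, 238.6], [0.0, 0.0, 1.0]] [1188.0, 37.0, 888.0]
side [[436.7, 0.0, 318.1], [0.0, 436.7, 238.6], [0.0, 0.0, 1.0]] [494.0, 463.0, 638.0]
```

View pics/scene0.png

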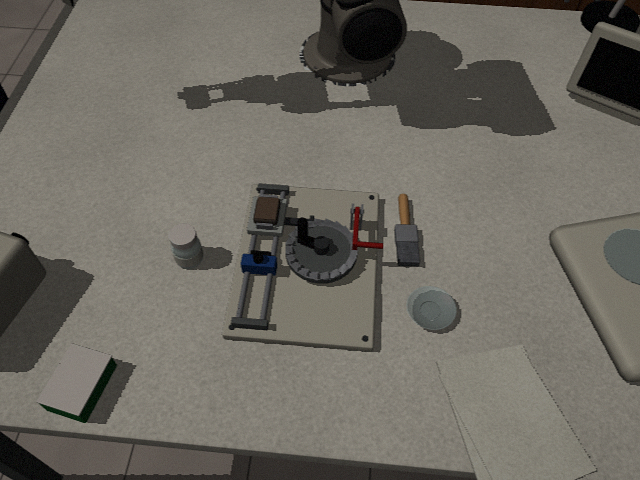

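View pics/side0.png

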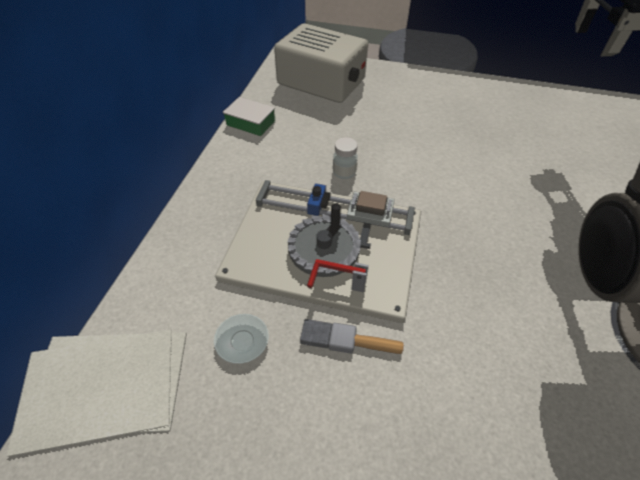

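The scene shows the feed roughly aligned with the world axes. The plate corners are near (257,186), (382,192), (380,349) and (225,340), the red rod near (370,245), the knob near (303,230), and the brush at (407,230), just right of the rod. The side view agrees. I'll refine this next.

```bash
cat > h.py <<'E'
import numpy as np,cv2
def ray(c,u,v,z):
    d=c["R"].T@np.linalg.inv(c["K"])@np.array([u,v,1.]);o=-c["R"].T@c["t"]
    return o+d*(z-o[2])/d[2]
def proj(c,X):
    p=c["K"]@(c["R"]@np.asarray(X,float)+c["t"]);return p[:2]/p[2]
def tri(c1,p1,c2,p2):
    P=[c["K"]@np.c_[c["R"],c["t"]] for c in(c1,c2)]
    X=cv2.triangulatePoints(*P,np.array(p1,float),np.array(p2,float))[:,0];return X[:3]/X[3]
def red(c):
    i=c["color"].astype(int);return ((i[...,0]>90)&(i[...,1]<60)&(i[...,2]<60)).astype(np.uint8)
E
python3 - <<'E'
from h import *
import pickle
d=pickle.load(open("d0.pkl","rb"));s=d["scene"];e=d["side"]
# plate corners scene (TL,TR,BR,BL)
px=[(257,186),(382,192),(380,349),(225,340)]
W=np.array([ray(s,*p,20)[:2] for p in px]);F=np.array([(-160,-150),(-160,100),(170,100),(170,-150)],float)
print(np.round(W,1).tolist())
fm=F-F.mean(0);wm=W-W.mean(0);a=np.arctan2((fm[:,0]*wm[:,1]-fm[:,1]*wm[:,0]).sum(),(fm*wm).sum())
R=np.array([[np.cos(a),-np.sin(a)],[np.sin(a),np.cos(a)]]);t=W.mean(0)-R@F.mean(0)
print("yaw",a,"org",t,"res",np.round(W-(F@R.T+t),1).tolist())
for n,c in d.items():
    x0,y0=(215,175) if n=="scene" else (210,165)
    cr=c["color"][y0:y0+180,x0:x0+220,::-1];cv2.imwrite(f"pics/{n}c.png",cv2.resize(cr,None,fx=3.3,fy=3.3,interpolation=cv2.INTER_CUBIC))
    m=red(c);ys,xs=np.nonzero(m);print(n,len(xs),xs.min(),xs.max(),ys.min(),ys.max())
E
```

```text
[[455.1, -146.6], [445.2, 97.5], [777.2, 104.9], [786.3, -146.8]]
yaw 0.02078769959131445 org [610.44294307   2.12566602] res [[1.5, 4.5], [-3.2, -1.3], [-1.2, -0.7], [2.8, -2.5]]
scene 103 353 381 207 245
side 318 307 365 260 285
```

View pics/scenec.png

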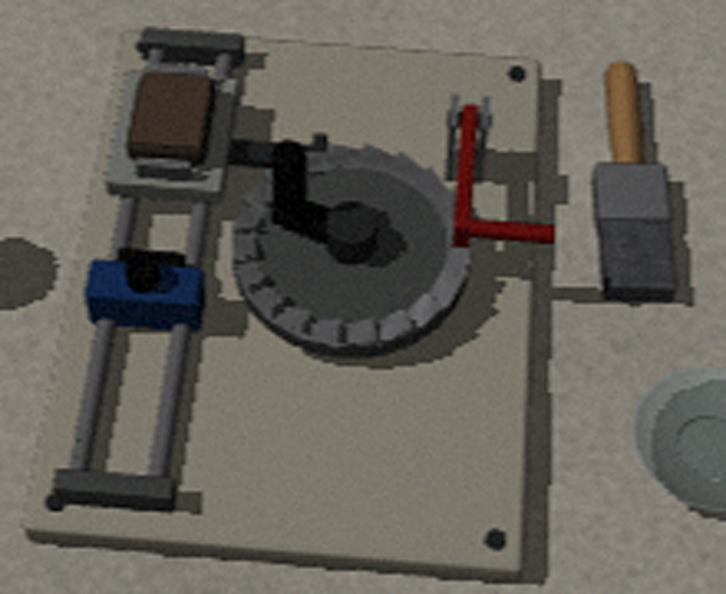

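View pics/sidec.png

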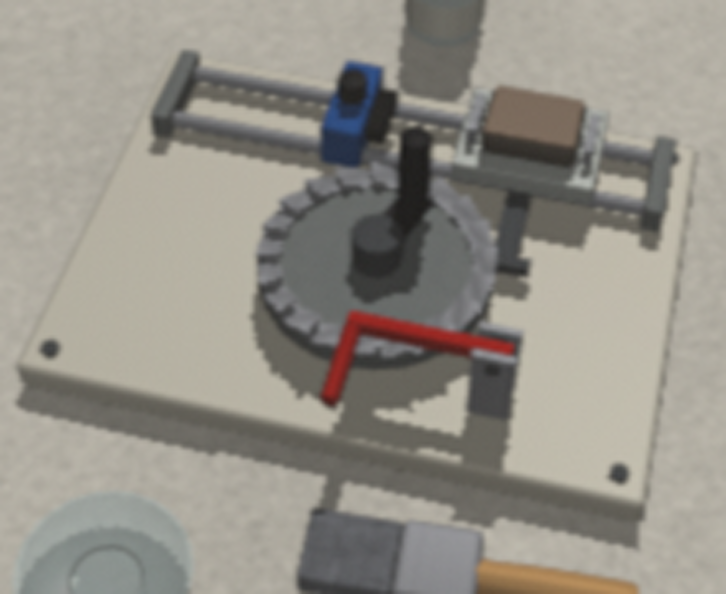

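The crops show the hub at scene (322,246), the knob top at scene (303,219) and side (336,205), and the rod tip at scene (381,245) and side (309,286). The carriage front and the stop are roughly 40 mm apart.

```bash
python3 - <<'E'
from h import *
import pickle
d=pickle.load(open("d0.pkl","rb"));s=d["scene"];e=d["side"]
S=lambda u,v:(u/3.3+215-.35,v/3.3+175-.35)
E=lambda u,v:(u/3.3+210-.35,v/3.3+165-.35)
F=np.array([(-160,-150),(-160,100),(170,100),(170,-150)],float)
for c,px in((s,[S(123,30),S(540,61),S(522,571),S(27,530)]),(e,[E(693,150),E(643,500),E(20,370),(0,0)])):
    n=4 if c is s else 3
    W=np.array([ray(c,*p,20)[:2] for p in px[:n]]);f=F[:n]
    fm=f-f.mean(0);wm=W-W.mean(0);a=np.arctan2((fm[:,0]*wm[:,1]-fm[:,1]*wm[:,0]).sum(),(fm*wm).sum())
    R=np.array([[np.cos(a),-np.sin(a)],[np.sin(a),np.cos(a)]]);t=W.mean(0)-R@f.mean(0)
    print("yaw",a,"org",t,"res",np.round(W-(f@R.T+t),1).tolist())
q=lambda x:np.round(x,1).tolist()
print("hub",q(tri(s,S(353,228),e,E(378,233))),q(ray(s,*S(353,228),64)),q(ray(e,*E(378,233),64)))
print("knobtop",q(tri(s,S(289,150),e,E(416,135))),q(ray(s,*S(289,150),105)),q(ray(e,*E(416,135),105)))
print("rodtip",q(tri(s,S(551,233),e,E(329,398))),q(ray(s,*S(551,233),62)),q(ray(e,*E(329,398),62)))
print("rodroot",q(tri(s,S(465,231),e,E(354,320))),q(ray(s,*S(465,231),62)),q(ray(e,*E(354,320),62)))
print("pin",q(tri(s,S(470,112),e,E(510,348))))
print("carr front",q(ray(s,*S(168,192),48)), "pad",q(ray(e,*E(393,110),52)),q(ray(e,*E(460,150),48)))
E
```

```text
yaw 0.010915547788811765 org [608.11651492  -6.48491198] res [[0.6, 0.8], [1.8, -1.3], [-1.0, -2.1], [-1.4, 2.7]]
yaw 0.015629739924098166 org [605.73325585  -8.33548137] res [[1.5, 4.6], [2.7, -3.4], [-4.2, -1.2]]
hub [607.2, -7.4, 61.7] [610.6, -5.8, 64.0] [604.9, -9.3, 64.0]
knobtop [594.8, -41.2, 106.9] [594.1, -40.9, 105.0] [594.4, -44.5, 105.0]
rodtip [602.6, 97.2, 63.8] [601.9, 97.8, 62.0] [602.4, 95.1, 62.0]
rodroot [604.4, 51.4, 63.2] [605.2, 52.7, 62.0] [602.8, 47.1, 62.0]
pin [526.1, 49.5, 65.4]
carr front [585.9, -108.4, 48.0] pad [621.8, -111.0, 52.0] [578.6, -93.9, 48.0]
```

```bash
python3 -m creep '[{"spin":-10},{"spin":-10},{"spin":-10},{"spin":-10},{"spin":-10}]' && python3 -m creep '[{"spin":-10},{"spin":-10},{},{"tx":0.02,"ty":0.015},{"tx":0.035,"ty":0.025}]'
```

```text
invalid input at $[0]: expected keys hand, tx, ty, tz, spin
```

```bash
python3 -m creep '[{"hand":1,"tx":0,"ty":0,"tz":0,"spin":-10},{"hand":1,"tx":0,"ty":0,"tz":0,"spin":-10},{"hand":1,"tx":0,"ty":0,"tz":0,"spin":-10},{"hand":1,"tx":0,"ty":0,"tz":0,"spin":-10},{"hand":1,"tx":0,"ty":0,"tz":0,"spin":-10}]' && python3 -m creep '[{"hand":1,"tx":0,"ty":0,"tz":0,"spin":-10},{"hand":1,"tx":0,"ty":0,"tz":0,"spin":-10},{"hand":1,"tx":0,"ty":0,"tz":0,"spin":0},{"hand":1,"tx":0.02,"ty":0.015,"tz":0,"spin":0},{"hand":1,"tx":0.035,"ty":0.025,"tz":0,"spin":0}]'
```

```text
time: 0.72
tool_pos: [185.8, -490.7, 203.8]
tcp_rot: [-3.141, -0.001, 1.24]
contact_force: [0.5, -1.1, -0.4]
grip_width: 91.7
finger_force: 0.0
time: 1.35
tool_pos: [225.6, -434.4, 203.8]
tcp_rot: [3.141, -0.001, 1.579]
contact_force: [0.7, 0.8, 0.8]
grip_width: 91.1
finger_force: 0.0
```

```bash
python3 -m creep '[{"hand":1,"tx":0.038,"ty":0.028,"tz":0,"spin":0},{"hand":1,"tx":0.038,"ty":0.028,"tz":0,"spin":0},{"hand":1,"tx":0.038,"ty":0.028,"tz":0,"spin":0},{"hand":1,"tx":0.038,"ty":0.028,"tz":0,"spin":0},{"hand":1,"tx":0.038,"ty":0.028,"tz":0,"spin":0}]' && python3 -m creep '[{"hand":1,"tx":0.038,"ty":0.028,"tz":0,"spin":0},{"hand":1,"tx":0.038,"ty":0.028,"tz":0,"spin":0},{"hand":1,"tx":0.038,"ty":0.028,"tz":0,"spin":0},{"hand":1,"tx":0.038,"ty":0.028,"tz":0,"spin":0},{"hand":1,"tx":0.038,"ty":0.028,"tz":0,"spin":0}]' && python3 -m creep '[{"hand":1,"tx":0.038,"ty":0.028,"tz":0,"spin":0},{"hand":1,"tx":0.038,"ty":0.028,"tz":0,"spin":0},{"hand":1,"tx":0.038,"ty":0.028,"tz":0,"spin":0},{"hand":1,"tx":0.015,"ty":0.010,"tz":0,"spin":0},{"hand":1,"tx":0,"ty":0,"tz":0,"spin":0}]'; python3 - <<'E'
from plant import cams
from h import *
import pickle
c=cams.capture("wrist");cv2.imwrite("pics/w1.png",c["color"][:,:,::-1]);pickle.dump(c,open("w1.pkl","wb"))
for X in((603,97,62),(603,57,62),(603,77,62)):print(proj(c,X))
E
```

```text
time: 1.98
tool_pos: [363.4, -241.1, 204.3]
tcp_rot: [3.141, -0.0, 1.581]
contact_force: [0.2, 0.2, 0.2]
grip_width: 91.8
finger_force: 0.0
time: 2.6
tool_pos: [500.4, -49.3, 204.3]
tcp_rot: [-3.142, -0.0, 1.581]
contact_force: [0.9, -0.5, -1.2]
grip_width: 91.7
finger_force: 0.0
time: 3.22
tool_pos: [592.0, 79.4, 203.8]
tcp_rot: [-3.141, 0.0, 1.584]
contact_force: [0.2, 0.2, 0.8]
grip_width: 91.9
finger_force: 0.0
[333.41040029 189.1554158 ]
[332.20301686 239.0039967 ]
[332.79583394 214.52868102]
```

View pics/w1.png

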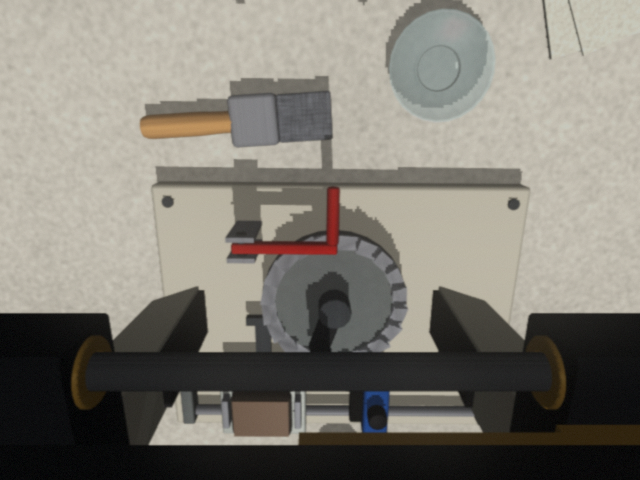

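The wrist view confirms the rod: tip at (333,187), root at (333,245), which puts its middle at about (603,77). The hub is at (333,309), the carriage front at u≈304 and the pad at u≈350.

```bash
python3 - <<'E'
from h import *
import pickle
c=pickle.load(open("w1.pkl","rb"))
q=lambda x:np.round(x,1).tolist()
print("hub",q(ray(c,333,307,64)),"pin",q(ray(c,234,249,67)),"corners",q(ray(c,153,186,20)),q(ray(c,528,188,20)),"front",q(ray(c,304,410,48)),"pad",q(ray(c,350,405,50)))
E
python3 -m creep '[{"hand":1,"tx":-0.002,"ty":0.006,"tz":0.03,"spin":0},{"hand":1,"tx":0,"ty":0.005,"tz":0.04,"spin":0},{"hand":1,"tx":0,"ty":0,"tz":0.04,"spin":0},{"hand":1,"tx":0,"ty":0,"tz":0.01,"spin":0},{"hand":1,"tx":0,"ty":0,"tz":0,"spin":0}]'
```

```text
hub [605.0, -1.5, 64.0] pin [525.9, 49.3, 67.0] corners [449.0, 89.4, 20.0] [772.2, 92.0, 20.0] front [580.8, -117.6, 48.0] pad [623.9, -109.7, 50.0]
time: 3.9
tool_pos: [603.5, 75.5, 84.8]
tcp_rot: [-3.142, 0.0, 1.582]
contact_force: [-0.6, 0.6, 1.1]
grip_width: 92.4
finger_force: 0.0
```

```bash
python3 -m creep '[{"hand":1,"tx":0.002,"ty":0,"tz":0.018,"spin":0},{"hand":1,"tx":0,"ty":0,"tz":0.01,"spin":0},{"hand":0,"tx":0,"ty":0,"tz":0,"spin":0},{"hand":0,"tx":0,"ty":0,"tz":0,"spin":0},{"hand":0,"tx":0,"ty":0,"tz":0,"spin":0}]'; python3 -m creep '[{"hand":0,"tx":0,"ty":0,"tz":0,"spin":0},{"hand":0,"tx":0,"ty":0,"tz":0,"spin":0},{"hand":0,"tx":0,"ty":0,"tz":0,"spin":0},{"hand":0,"tx":0,"ty":0,"tz":0,"spin":0}]'
```

```text
time: 4.53
tool_pos: [604.1, 78.3, 56.9]
tcp_rot: [3.14, 0.0, 1.584]
contact_force: [0.3, -0.1, -0.1]
grip_width: 66.5
finger_force: 0.0
time: 5.03
tool_pos: [603.6, 78.3, 56.1]
tcp_rot: [-3.141, 0.0, 1.584]
contact_force: [0.1, -0.7, -0.1]
grip_width: 26.5
finger_force: 0.0
```

```bash
python3 -m creep '[{"hand":0,"tx":0,"ty":0,"tz":0,"spin":0},{"hand":0,"tx":0,"ty":0,"tz":0,"spin":0},{"hand":0,"tx":0,"ty":0,"tz":0,"spin":0},{"hand":0,"tx":0,"ty":0,"tz":0,"spin":0},{"hand":0,"tx":0,"ty":0,"tz":0,"spin":0}]'
```

```text
time: 5.65
tool_pos: [603.6, 78.3, 56.2]
tcp_rot: [3.142, 0.0, 1.584]
contact_force: [-0.4, -0.6, 0.5]
grip_width: 0.2
finger_force: 0.0
```

```bash
python3 - <<'E'
from plant import cams
from h import *
a=cams.capture("side")["color"][165:345,210:430,::-1];b=cams.capture("wrist")["color"][:,:,::-1]
a=cv2.resize(a,(440,360),interpolation=cv2.INTER_CUBIC);b=cv2.resize(b[60:420],None,fx=.56,fy=1)[:360,:360]
cv2.imwrite("pics/p1.png",np.hstack([a,b]))
E
```

```text
(no output)
```

View pics/p1.png

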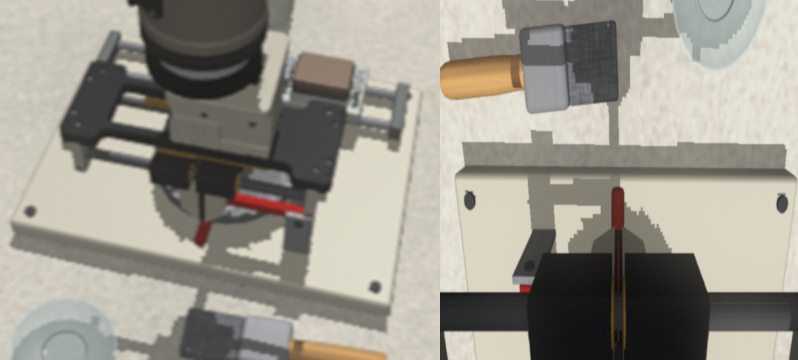

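```bash
python3 - <<'E'
from plant import cams,get_obs
from h import *
c=cams.capture("wrist");o=get_obs();print(o["tool_pos"],o["grip_width"],o["finger_force"])
for X in((603,98,62),(603,78,62),(603,78,42)):print(X,proj(c,X))
i=c["color"].astype(int);m=(i[...,0]>2*i[...,1]+15)&(i[...,0]>2*i[...,2]+15)
for v in range(220,420,15):
    xs=np.nonzero(m[v])[0];print(v,(xs.min(),xs.max(),len(xs)) if len(xs) else None)
cv2.imwrite("pics/w2.png",cv2.resize(c["color"][220:420,200:440,::-1],None,fx=3,fy=3,interpolation=cv2.INTER_CUBIC))
E
```

```text
[603.6464933   78.30594881  56.20653899] 0.3605951296980018 0.0
(603, 98, 62) [317.71144832 250.42116491]
(603, 78, 62) [317.1731058  292.55456769]
(603, 78, 42) [317.28429131 275.29147498]
220 None
235 None
250 None
265 (np.int64(311), np.int64(323), 13)
280 (np.int64(310), np.int64(324), 15)
295 None
310 (np.int64(318), np.int64(318), 1)
325 (np.int64(318), np.int64(319), 2)
340 (np.int64(318), np.int64(319), 2)
355 None
370 None
385 None
400 None
415 None
```

View pics/w2.png

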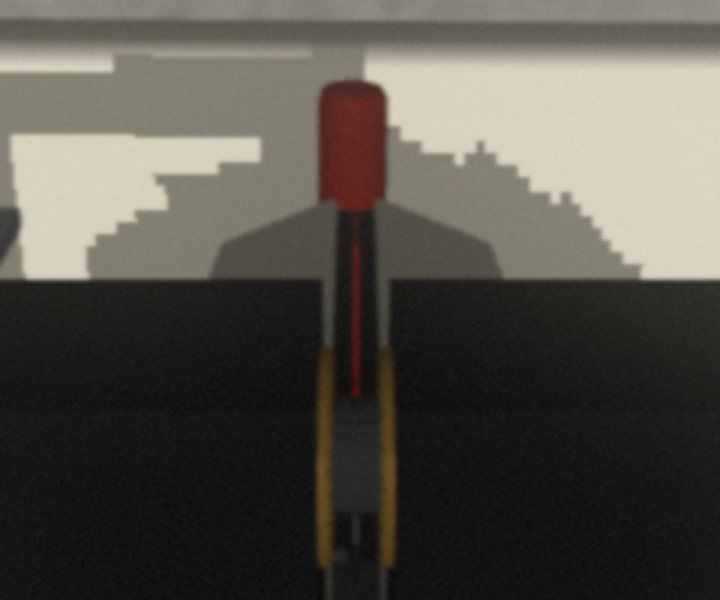

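The fingers closed fully, yet the undisturbed rod shows below them, so the pads seem to be above it. I'll open half way, go 14 mm lower (still clear of the plate even by the nominal numbers) and close again.

```bash
python3 -m creep '[{"hand":0.5,"tx":0,"ty":0,"tz":0,"spin":0},{"hand":0.5,"tx":0,"ty":0,"tz":0,"spin":0},{"hand":0.5,"tx":0,"ty":0,"tz":0,"spin":0},{"hand":0.5,"tx":0,"ty":0,"tz":0,"spin":0},{"hand":0.5,"tx":0,"ty":0,"tz":0,"spin":0}]'; python3 -m creep '[{"hand":0.5,"tx":0,"ty":0,"tz":0.005,"spin":0},{"hand":0.5,"tx":0,"ty":0,"tz":0.005,"spin":0},{"hand":0.5,"tx":0,"ty":0,"tz":0.004,"spin":0},{"hand":0.5,"tx":0,"ty":0,"tz":0,"spin":0}]'; python3 - <<'E'
from plant import cams
from h import *
import pickle
d={n:cams.capture(n) for n in("wrist","side","scene")};pickle.dump(d,open("d2.pkl","wb"))
a=d["wrist"]["color"][200:440,160:480,::-1];b=d["side"]["color"][215:305,270:390,::-1]
cv2.imwrite("pics/p3.png",np.hstack([cv2.resize(a,(400,300)),cv2.resize(b,(400,300),interpolation=cv2.INTER_CUBIC)]))
E
```

```text
time: 6.42
tool_pos: [603.7, 78.3, 56.2]
tcp_rot: [3.142, 0.0, 1.584]
contact_force: [-0.6, -0.7, 0.1]
grip_width: 44.1
finger_force: 0.0
time: 6.92
tool_pos: [603.3, 78.3, 41.6]
tcp_rot: [-3.141, 0.0, 1.583]
contact_force: [0.7, 0.1, 0.3]
grip_width: 46.0
finger_force: 0.0
```

View pics/p3.png

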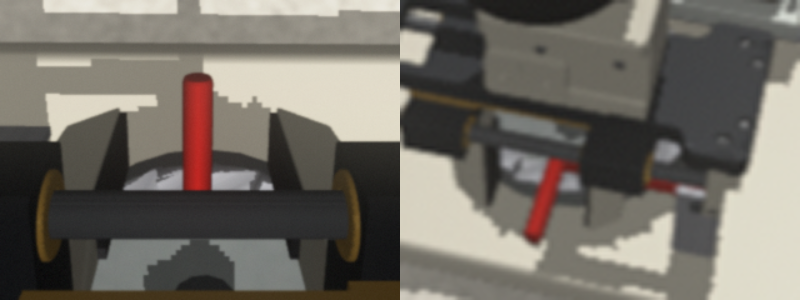

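The rod stands undisturbed between the open fingers, at about (197,130) in the left panel. I'll close on it.

```bash
python3 -m creep '[{"hand":0,"tx":0,"ty":0,"tz":0,"spin":0},{"hand":0,"tx":0,"ty":0,"tz":0,"spin":0},{"hand":0,"tx":0,"ty":0,"tz":0,"spin":0},{"hand":0,"tx":0,"ty":0,"tz":0,"spin":0},{"hand":0,"tx":0,"ty":0,"tz":0,"spin":0}]'; python3 -m creep '[{"hand":0,"tx":0,"ty":0,"tz":0,"spin":0},{"hand":0,"tx":0,"ty":0,"tz":0,"spin":0}]'
```

```text
time: 7.7
tool_pos: [603.3, 78.3, 42.9]
tcp_rot: [-3.141, 0.0, 1.584]
contact_force: [-8.2, -1.3, 21.3]
grip_width: 3.1
finger_force: 17.7
time: 7.95
tool_pos: [603.7, 78.3, 44.1]
tcp_rot: [3.141, 0.0, 1.584]
contact_force: [-5.2, -0.2, 13.0]
grip_width: 0.4
finger_force: 6.7
```

The fingers closed on top of the rod (upward force, 0.4 mm opening), so the real tips are just above rod centre. The tool sits about 35 mm higher than reported. I'll open and descend further with the force checked.

```bash
python3 -m creep '[{"hand":0.5,"tx":0,"ty":0,"tz":0,"spin":0},{"hand":0.5,"tx":0,"ty":0,"tz":0,"spin":0},{"hand":0.5,"tx":0,"ty":0,"tz":0,"spin":0},{"hand":0.5,"tx":0,"ty":0,"tz":0,"spin":0},{"hand":0.5,"tx":0,"ty":0,"tz":0,"spin":0}]'; python3 - <<'E'
from plant import cams,get_obs
from h import *
import pickle
o=get_obs();print(o["tool_pos"],o["grip_width"],o["contact_force"])
c=cams.capture("wrist");C=-c["R"].T@c["t"];print("cam rel",C-o["tool_pos"])
w=pickle.load(open("w1.pkl","rb"));print("w1 cam",-w["R"].T@w["t"], "fwd",c["R"][2])
i=c["color"].astype(int);m=(i[...,0]>2*i[...,1]+15)&(i[...,0]>2*i[...,2]+15);ys,xs=np.nonzero(m[:420]);print(xs.min(),xs.max(),ys.min(),ys.max(),"pred tip",proj(c,(603,98,62)),proj(c,(603,98,50)))
s=pickle.load(open("d2.pkl","rb"))["side"];S=pickle.load(open("d2.pkl","rb"))["scene"]
for z in(28,63): print(z,[np.round(proj(s,(x,78,z))).tolist() for x in(580,626)],[np.round(proj(S,(x,78,z))).tolist() for x in(580,626)])
E
```

```text
time: 8.57
tool_pos: [603.4, 78.3, 41.9]
tcp_rot: [-3.141, 0.0, 1.583]
contact_force: [0.3, -1.3, 0.4]
grip_width: 43.8
finger_force: 0.0
[603.42209375  78.32445022  41.86184469] 43.7965656708734 [ 0.2683652  -1.25180657  0.3991147 ]
cam rel [ -0.99202543  81.37260837 181.55473533]
w1 cam [591.04232132 160.82016738 385.29854101] fwd [ 0.0026135  -0.30031874 -0.95383532]
306 328 264 352 pred tip [318.16278925 262.2207063 ] [318.19640021 252.21375862]
28 [[325.0, 291.0], [299.0, 285.0]] [[369.0, 245.0], [368.0, 267.0]]
63 [[326.0, 279.0], [298.0, 273.0]] [[371.0, 234.0], [370.0, 255.0]]
```

```bash
python3 -m creep '[{"hand":0.5,"tx":0,"ty":0,"tz":0.005,"spin":0},{"hand":0.5,"tx":0,"ty":0,"tz":0.005,"spin":0},{"hand":0.5,"tx":0,"ty":0,"tz":0.004,"spin":0},{"hand":0.5,"tx":0,"ty":0,"tz":0,"spin":0}]';  python3 -m creep '[{"hand":0.5,"tx":0,"ty":0,"tz":0.002,"spin":0},{"hand":0.5,"tx":0,"ty":0,"tz":0.002,"spin":0},{"hand":0,"tx":0,"ty":0,"tz":0,"spin":0},{"hand":0,"tx":0,"ty":0,"tz":0,"spin":0},{"hand":0,"tx":0,"ty":0,"tz":0,"spin":0}]'; python3 -m creep '[{"hand":0,"tx":0,"ty":0,"tz":0,"spin":0},{"hand":0,"tx":0,"ty":0,"tz":0,"spin":0},{"hand":0,"tx":0,"ty":0,"tz":0,"spin":0}]'
```

```text
time: 9.12
tool_pos: [603.3, 78.3, 27.6]
tcp_rot: [-3.141, 0.0, 1.583]
contact_force: [0.1, -0.6, 0.0]
grip_width: 45.7
finger_force: 0.0
time: 9.75
tool_pos: [603.7, 78.3, 24.3]
tcp_rot: [3.141, 0.0, 1.584]
contact_force: [0.6, 0.8, -0.4]
grip_width: 20.8
finger_force: 0.0
time: 10.12
tool_pos: [603.1, 78.3, 24.2]
tcp_rot: [-3.141, 0.0, 1.584]
contact_force: [-3.5, -0.7, 2.5]
grip_width: 9.0
finger_force: 30.0
```

Gripped: 9 mm opening, 30 N. Now I'll carry the rod round its 72 mm arc.

```bash
python3 -m creep '[{"hand":0,"tx":0,"ty":-0.0004,"tz":-0.0072,"spin":0},{"hand":0,"tx":0,"ty":-0.001,"tz":-0.0071,"spin":0},{"hand":0,"tx":0,"ty":-0.0043,"tz":-0.0137,"spin":0},{"hand":0,"tx":0,"ty":-0.0069,"tz":-0.0127,"spin":0},{"hand":0,"tx":0,"ty":0,"tz":0,"spin":0}]'
```

```text
time: 10.75
tool_pos: [591.3, 78.3, 66.7]
tcp_rot: [3.139, 0.0, 1.584]
contact_force: [0.7, -0.1, -0.6]
grip_width: 8.4
finger_force: 30.0
```

```bash
python3 -m creep '[{"hand":0,"tx":0,"ty":-0.0092,"tz":-0.0109,"spin":0},{"hand":0,"tx":0,"ty":-0.0113,"tz":-0.009,"spin":0},{"hand":0,"tx":0,"ty":-0.0128,"tz":-0.0065,"spin":0},{"hand":0,"tx":0,"ty":-0.0139,"tz":-0.0039,"spin":0},{"hand":0,"tx":0,"ty":-0.0143,"tz":-0.001,"spin":0}]'; python3 -m creep '[{"hand":0,"tx":0,"ty":-0.0143,"tz":0.0019,"spin":0},{"hand":0,"tx":0,"ty":-0.0136,"tz":0.0046,"spin":0},{"hand":0,"tx":0,"ty":-0.0124,"tz":0.0073,"spin":0},{"hand":0,"tx":0,"ty":0,"tz":0,"spin":0}]'
```

```text
time: 11.38
tool_pos: [532.9, 77.8, 99.4]
tcp_rot: [3.131, -0.001, 1.583]
contact_force: [3.0, 3.2, 6.4]
grip_width: 9.1
finger_force: 30.0
time: 11.88
tool_pos: [488.4, 77.5, 82.8]
tcp_rot: [-3.141, -0.001, 1.584]
contact_force: [-3.5, 4.6, 6.3]
grip_width: 9.2
finger_force: 30.0
```

```bash
python3 - <<'E'
from plant import cams
from h import *
a=cams.capture("side")["color"];
cv2.imwrite("pics/p4.png",cv2.resize(a[130:330,200:460,::-1],None,fx=2.5,fy=2.5,interpolation=cv2.INTER_CUBIC))
E
```

```text
(no output)
```

View pics/p4.png

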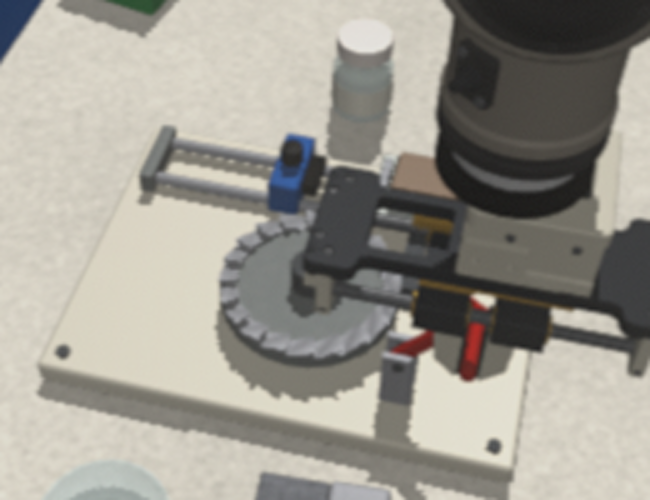

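The side view shows the pawl tipped over, with the rod held near (470,340) behind its pivot. I'll release it and retreat upward.

```bash
python3 -m creep '[{"hand":0.5,"tx":0,"ty":0,"tz":0,"spin":0},{"hand":0.5,"tx":0,"ty":0,"tz":0,"spin":0},{"hand":0.5,"tx":0,"ty":0,"tz":0,"spin":0},{"hand":0.5,"tx":0,"ty":0,"tz":0,"spin":0},{"hand":0.5,"tx":0,"ty":0,"tz":0,"spin":0}]'; python3 -m creep '[{"hand":0.5,"tx":0,"ty":0,"tz":-0.03,"spin":0},{"hand":0.5,"tx":0,"ty":0,"tz":-0.03,"spin":0},{"hand":0.5,"tx":0,"ty":0,"tz":-0.03,"spin":0},{"hand":0.5,"tx":0,"ty":0,"tz":0,"spin":0}]'; cat > look.py <<'E'
from plant import cams
from h import *
def rm(c):
    i=c["color"].astype(int);return (i[...,0]>2*i[...,1]+15)&(i[...,0]>2*i[...,2]+15)
d={n:cams.capture(n) for n in("side","wrist","scene")}
o=np.array([531,50,62]);y=np.array([0,1,0])
for n in("side","wrist"):
    c=d[n];m=rm(c)
    if n=="wrist":m[400:]=0
    if n=="side":m[:230]=0
    ys,xs=np.nonzero(m);print(n,"red x",xs.min(),xs.max(),"y",ys.min(),ys.max())
    for th in(0,2.2,2.3):
        b=o+72*np.array([np.cos(th),0,np.sin(th)]);print("  th",th,"root",np.round(proj(c,b)),"tip",np.round(proj(c,b+47*y)))
def black(c,lo,hi):pass
E
python3 look.py
```

```text
time: 12.55
tool_pos: [489.3, 76.8, 82.3]
tcp_rot: [-3.142, 0.0, 1.584]
contact_force: [-0.8, 0.4, -0.3]
grip_width: 45.5
finger_force: 0.0
time: 13.05
tool_pos: [490.7, 76.9, 174.5]
tcp_rot: [3.137, 0.0, 1.584]
contact_force: [-0.0, -0.2, -1.3]
grip_width: 45.9
finger_force: 0.0
side red x 358 396 y 250 282
  th 0 root [316. 263.] tip [309. 286.]
  th 2.2 root [390. 256.] tip [385. 281.]
  th 2.3 root [394. 258.] tip [389. 284.]
wrist red x 300 384 y 214 304
  th 0 root [474. 259.] tip [482. 196.]
  th 2.2 root [316. 292.] tip [317. 215.]
  th 2.3 root [307. 288.] tip [307. 213.]
```

```bash
python3 -m creep '[{"hand":0.5,"tx":-0.02,"ty":0.018,"tz":0,"spin":0},{"hand":0.5,"tx":-0.03,"ty":0.026,"tz":0,"spin":0},{"hand":0.5,"tx":-0.03,"ty":0.026,"tz":0,"spin":0},{"hand":0.5,"tx":-0.03,"ty":0.026,"tz":0,"spin":0},{"hand":0.5,"tx":-0.01,"ty":0.008,"tz":0,"spin":0}]';python3 -m creep '[{"hand":0.5,"tx":0,"ty":0,"tz":0.03,"spin":0},{"hand":0.5,"tx":0,"ty":0,"tz":0.03,"spin":0},{"hand":0.5,"tx":0,"ty":0,"tz":0.01,"spin":0},{"hand":0.5,"tx":0,"ty":0,"tz":0,"spin":0}]'
```

```text
time: 13.82
tool_pos: [595.1, -43.3, 170.5]
tcp_rot: [-3.139, -0.0, 1.582]
contact_force: [0.3, 0.0, 0.0]
grip_width: 45.9
finger_force: 0.0
time: 14.32
tool_pos: [594.2, -41.3, 102.0]
tcp_rot: [-3.14, -0.0, 1.584]
contact_force: [0.4, -0.4, 0.8]
grip_width: 46.1
finger_force: 0.0
```

```bash
python3 -m creep '[{"hand":0.5,"tx":0,"ty":0,"tz":0.008,"spin":0},{"hand":0.5,"tx":0,"ty":0,"tz":0.008,"spin":0},{"hand":0.5,"tx":0,"ty":0,"tz":0.008,"spin":0},{"hand":0.5,"tx":0,"ty":0,"tz":0,"spin":0}]';python3 -m creep '[{"hand":0.5,"tx":0,"ty":0,"tz":0.012,"spin":0},{"hand":0.5,"tx":0,"ty":0,"tz":0.012,"spin":0},{"hand":0,"tx":0,"ty":0,"tz":0,"spin":0},{"hand":0,"tx":0,"ty":0,"tz":0,"spin":0},{"hand":0,"tx":0,"ty":0,"tz":0,"spin":0}]';python3 -m creep '[{"hand":0,"tx":0,"ty":0,"tz":0,"spin":0},{"hand":0,"tx":0,"ty":0,"tz":0,"spin":0}]'
```

```text
time: 14.82
tool_pos: [594.3, -41.7, 77.6]
tcp_rot: [-3.14, -0.0, 1.583]
contact_force: [-0.8, 0.5, 0.0]
grip_width: 46.0
finger_force: 0.0
time: 15.45
tool_pos: [595.1, -41.9, 54.8]
tcp_rot: [3.141, 0.0, 1.583]
contact_force: [-0.1, 1.2, 0.4]
grip_width: 20.4
finger_force: 0.0
time: 15.7
tool_pos: [595.2, -41.8, 54.8]
tcp_rot: [3.14, 0.0, 1.584]
contact_force: [2.0, -0.5, 1.4]
grip_width: 16.8
finger_force: 30.0
```

Knob gripped at 16.8 mm. Next I'll turn it anticlockwise about (606.5,-7).

```bash
python3 -m creep '[{"hand":0,"tx":-0.0016,"ty":0.007,"tz":0,"spin":0},{"hand":0,"tx":-0.0002,"ty":0.0072,"tz":0,"spin":0},{"hand":0,"tx":0.0012,"ty":0.0071,"tz":0,"spin":0},{"hand":0,"tx":0,"ty":0,"tz":0,"spin":0}]'; python3 -m creep '[{"hand":0,"tx":0.0026,"ty":0.0067,"tz":0,"spin":0},{"hand":0,"tx":0.0039,"ty":0.006,"tz":0,"spin":0},{"hand":0,"tx":0,"ty":0,"tz":0,"spin":0}]'
```

```text
time: 16.2
tool_pos: [617.4, -42.1, 54.8]
tcp_rot: [3.14, 0.0, 1.584]
contact_force: [0.4, 0.1, 3.3]
grip_width: 17.3
finger_force: 30.0
time: 16.58
tool_pos: [629.7, -35.5, 54.8]
tcp_rot: [3.14, 0.0, 1.584]
contact_force: [-0.0, 0.2, 4.5]
grip_width: 16.9
finger_force: 30.0
```

```bash
cat > car.py <<'E'
from plant import cams
from h import *
import pickle
def br(c):
    h=cv2.cvtColor(c["color"],cv2.COLOR_RGB2HSV);m=cv2.inRange(h,(3,50,35),(18,150,150));z=np.zeros_like(m);z[150:280,215:420]=255;m&=z
    n,l,st,ce=cv2.connectedComponentsWithStats(m);k=1+np.argmax(st[1:,4]);return ce[k],st[k]
d0=pickle.load(open("d0.pkl","rb"))
for n in("scene","side"):
    c=cams.capture(n)
    for q in(d0[n],c):
        p,st=br(q);print(n,np.round(p),st.tolist(),np.round(ray(q,*p,60),1))
E
python3 car.py
```

```text
scene [266. 208.] [254, 197, 25, 24, 485] [ 539.7 -113.5   60. ]
scene [265. 217.] [252, 204, 26, 26, 517] [ 558.7 -113.3   60. ]
side [371. 201.] [357, 192, 29, 18, 403] [ 541.8 -117.3   60. ]
side [372. 201.] [366, 194, 11, 15, 90] [ 540.6 -115.5   60. ]
```

```bash
python3 -m creep '[{"hand":0,"tx":0.005,"ty":0.0052,"tz":0,"spin":0},{"hand":0,"tx":0.0059,"ty":0.0041,"tz":0,"spin":0},{"hand":0,"tx":0.0066,"ty":0.0028,"tz":0,"spin":0},{"hand":0,"tx":0.007,"ty":0.0014,"tz":0,"spin":0}]'; python3 -c "
from plant import get_obs;o=get_obs();print(o['contact_force'])"; python3 -m creep '[{"hand":0,"tx":0.0036,"ty":0.0002,"tz":0,"spin":0},{"hand":0,"tx":0,"ty":0,"tz":0,"spin":0}]'
```

```text
time: 17.18
tool_pos: [642.5, -11.7, 54.8]
tcp_rot: [3.14, 0.002, 1.583]
contact_force: [-0.2, -3.9, 5.7]
grip_width: 17.4
finger_force: 30.0
[-0.15465086 -3.88641008  5.65864003]
time: 17.42
tool_pos: [642.7, -7.1, 54.8]
tcp_rot: [3.14, 0.0, 1.584]
contact_force: [1.2, -1.3, 4.2]
grip_width: 17.0
finger_force: 30.0
```

```bash
python3 -m creep '[{"hand":0,"tx":0.0036,"ty":-0.0002,"tz":0,"spin":0},{"hand":0,"tx":0.0036,"ty":-0.0005,"tz":0,"spin":0}]'; python3 -m creep '[{"hand":0,"tx":0.0035,"ty":-0.0009,"tz":0,"spin":0}]';python3 car.py | head -2
```

```text
time: 17.68
tool_pos: [641.9, -0.1, 54.7]
tcp_rot: [3.14, 0.0, 1.583]
contact_force: [2.3, -2.9, 6.3]
grip_width: 17.1
finger_force: 30.0
time: 17.8
tool_pos: [641.0, 3.5, 54.8]
tcp_rot: [3.14, 0.0, 1.583]
contact_force: [1.1, -3.2, 5.2]
grip_width: 17.4
finger_force: 30.0
scene [266. 208.] [254, 197, 25, 24, 485] [ 539.7 -113.5   60. ]
scene [263. 226.] [250, 214, 26, 26, 536] [ 580.1 -113.    60. ]
```

```bash
python3 -m creep '[{"hand":0,"tx":0.0017,"ty":-0.0006,"tz":0,"spin":0}]'|grep -E "pos|contact"; python3 -m creep '[{"hand":0,"tx":0.0017,"ty":-0.0007,"tz":0,"spin":0}]'|grep -E "pos|contact"; python3 -m creep '[{"hand":0,"tx":0.0016,"ty":-0.0007,"tz":0,"spin":0}]'|grep -E "pos|contact"
```

```text
tool_pos: [640.3, 5.3, 54.8]
contact_force: [2.0, -2.0, 5.2]
tool_pos: [639.6, 7.0, 54.7]
contact_force: [2.7, -2.8, 6.3]
tool_pos: [639.0, 8.3, 54.8]
contact_force: [3.2, -4.9, 5.7]
```

```bash
python3 -m creep '[{"hand":0,"tx":0.0016,"ty":-0.0008,"tz":0,"spin":0}]'|grep -E "pos|contact"; python3 -m creep '[{"hand":0,"tx":0,"ty":0,"tz":0,"spin":0},{"hand":0,"tx":0,"ty":0,"tz":0,"spin":0}]'|grep -E "pos|contact"
```

```text
tool_pos: [638.4, 9.5, 54.8]
contact_force: [4.9, -5.8, 4.5]
tool_pos: [638.3, 9.6, 54.8]
contact_force: [4.1, -4.3, 5.3]
```

```bash
python3 -m creep '[{"hand":0,"tx":0.0016,"ty":-0.0009,"tz":0,"spin":0}]'|grep -E "pos|contact"; python3 -m creep '[{"hand":0,"tx":0.0011,"ty":-0.0006,"tz":0,"spin":0}]'|grep -E "pos|contact"; python3 -m creep '[{"hand":0,"tx":0,"ty":0,"tz":0,"spin":0},{"hand":0,"tx":0,"ty":0,"tz":0,"spin":0}]'|grep -E "pos|contact"
```

```text
tool_pos: [637.8, 10.6, 54.8]
contact_force: [4.5, -7.5, 4.2]
tool_pos: [637.3, 11.5, 54.8]
contact_force: [4.9, -8.1, 3.6]
tool_pos: [637.2, 11.5, 54.8]
contact_force: [4.8, -6.6, 3.1]
```

Pressed: about 8 to 9.5 N tangential at the knob, which is about 10 to 12 N at the pad. I'll let go and rise.

```bash
python3 -m creep '[{"hand":0.5,"tx":0,"ty":0,"tz":0,"spin":0},{"hand":0.5,"tx":0,"ty":0,"tz":0,"spin":0},{"hand":0.5,"tx":0,"ty":0,"tz":0,"spin":0},{"hand":0.5,"tx":0,"ty":0,"tz":0,"spin":0},{"hand":0.5,"tx":0,"ty":0,"tz":0,"spin":0}]'; python3 -m creep '[{"hand":0.5,"tx":0,"ty":0,"tz":-0.03,"spin":0},{"hand":0.5,"tx":0,"ty":0,"tz":-0.04,"spin":0},{"hand":0.5,"tx":0,"ty":0,"tz":-0.05,"spin":0},{"hand":0.5,"tx":0,"ty":0,"tz":0,"spin":0}]';python3 car.py | head -2
```

```text
time: 19.77
tool_pos: [635.7, 12.9, 54.3]
tcp_rot: [-3.141, -0.0, 1.584]
contact_force: [-0.6, 0.6, -0.4]
grip_width: 46.3
finger_force: 0.0
time: 20.27
tool_pos: [638.3, 12.6, 179.3]
tcp_rot: [3.132, 0.001, 1.584]
contact_force: [0.3, 0.7, 0.4]
grip_width: 45.8
finger_force: 0.0
scene [266. 208.] [254, 197, 25, 24, 485] [ 539.7 -113.5   60. ]
scene [263. 227.] [250, 215, 26, 26, 529] [ 582.7 -113.1   60. ]
```

```bash
python3 -m creep '[{"hand":0.5,"tx":0.012,"ty":-0.027,"tz":0,"spin":0},{"hand":0.5,"tx":0.017,"ty":-0.038,"tz":0,"spin":0},{"hand":0.5,"tx":0.017,"ty":-0.038,"tz":0,"spin":0},{"hand":0.5,"tx":0.014,"ty":-0.033,"tz":0,"spin":0},{"hand":0.5,"tx":0.007,"ty":-0.017,"tz":0,"spin":0}]';python3 -m creep '[{"hand":0.5,"tx":0,"ty":0,"tz":0.02,"spin":0},{"hand":0.5,"tx":0,"ty":0,"tz":0.02,"spin":0},{"hand":0.5,"tx":0,"ty":0,"tz":0.01,"spin":0},{"hand":0.5,"tx":0,"ty":0,"tz":0,"spin":0}]'; python3 look.py
```

```text
time: 21.0
tool_pos: [479.3, 78.5, 172.9]
tcp_rot: [-3.138, -0.0, 1.584]
contact_force: [0.2, 0.4, 0.3]
grip_width: 46.1
finger_force: 0.0
time: 21.5
tool_pos: [481.2, 77.8, 123.2]
tcp_rot: [-3.139, 0.0, 1.583]
contact_force: [0.4, 0.2, 0.0]
grip_width: 46.0
finger_force: 0.0
side red x 358 396 y 250 282
  th 0 root [316. 263.] tip [309. 286.]
  th 2.2 root [390. 256.] tip [385. 281.]
  th 2.3 root [394. 258.] tip [389. 284.]
wrist red x 311 409 y 243 351
  th 0 root [514. 289.] tip [526. 215.]
  th 2.2 root [332. 336.] tip [334. 245.]
  th 2.3 root [320. 331.] tip [322. 241.]
```

```bash
python3 -m creep '[{"hand":0.5,"tx":0,"ty":0.002,"tz":0.015,"spin":0},{"hand":0.5,"tx":0,"ty":0,"tz":0.015,"spin":0},{"hand":0.5,"tx":0,"ty":0,"tz":0.012,"spin":0},{"hand":0.5,"tx":0,"ty":0,"tz":0.003,"spin":0},{"hand":0,"tx":0,"ty":0,"tz":0,"spin":0}]';python3 -m creep '[{"hand":0,"tx":0,"ty":0,"tz":0,"spin":0},{"hand":0,"tx":0,"ty":0,"tz":0,"spin":0},{"hand":0,"tx":0,"ty":0,"tz":0,"spin":0},{"hand":0,"tx":0,"ty":0,"tz":0,"spin":0},{"hand":0,"tx":0,"ty":0,"tz":0,"spin":0}]'
```

```text
time: 22.28
tool_pos: [484.1, 77.8, 79.3]
tcp_rot: [-3.141, 0.0, 1.584]
contact_force: [-0.2, -0.3, -0.8]
grip_width: 39.8
finger_force: 0.0
time: 22.9
tool_pos: [483.9, 77.8, 79.5]
tcp_rot: [-3.141, 0.0, 1.583]
contact_force: [-0.7, 0.8, 1.5]
grip_width: 8.8
finger_force: 30.0
```

```bash
python3 -m creep '[{"hand":0,"tx":0,"ty":0.0056,"tz":-0.0045,"spin":0},{"hand":0,"tx":0,"ty":0.0124,"tz":-0.0073,"spin":0},{"hand":0,"tx":0,"ty":0.0136,"tz":-0.0046,"spin":0},{"hand":0,"tx":0,"ty":0.0143,"tz":-0.0019,"spin":0},{"hand":0,"tx":0,"ty":0.0143,"tz":0.001,"spin":0}]'; python3 -m creep '[{"hand":0,"tx":0,"ty":0.0139,"tz":0.0039,"spin":0},{"hand":0,"tx":0,"ty":0.0128,"tz":0.0065,"spin":0},{"hand":0,"tx":0,"ty":0.0113,"tz":0.009,"spin":0},{"hand":0,"tx":0,"ty":0.0092,"tz":0.0109,"spin":0},{"hand":0,"tx":0,"ty":0.0069,"tz":0.0127,"spin":0}]'; python3 -m creep '[{"hand":0,"tx":0,"ty":0.0035,"tz":0.01,"spin":0},{"hand":0,"tx":0,"ty":0,"tz":0,"spin":0}]'
```

```text
time: 23.52
tool_pos: [544.6, 78.2, 97.2]
tcp_rot: [-3.141, 0.001, 1.584]
contact_force: [-2.1, -1.8, 1.7]
grip_width: 8.9
finger_force: 30.0
time: 24.15
tool_pos: [598.2, 79.0, 52.4]
tcp_rot: [-3.14, 0.0, 1.583]
contact_force: [-3.8, -4.3, -0.3]
grip_width: 9.0
finger_force: 30.0
time: 24.4
tool_pos: [601.4, 79.1, 42.3]
tcp_rot: [-3.14, 0.0, 1.584]
contact_force: [-3.2, -4.7, -0.4]
grip_width: 8.6
finger_force: 30.0
```

```bash
python3 -m creep '[{"hand":0,"tx":0,"ty":0.001,"tz":0.006,"spin":0},{"hand":0,"tx":0,"ty":0.0005,"tz":0.005,"spin":0}]'|grep -E "pos|contact"; for i in 1; do python3 -m creep '[{"hand":0,"tx":0,"ty":0.0001,"tz":0.0015,"spin":0}]'|grep -E "pos|contact"; done;  python3 -m creep '[{"hand":0,"tx":0,"ty":0,"tz":0.0015,"spin":0}]'|grep -E "pos|contact"; python3 -m creep '[{"hand":0,"tx":0,"ty":0,"tz":0.001,"spin":0}]'|grep -E "pos|contact"
```

```text
tool_pos: [602.9, 79.2, 32.7]
contact_force: [-4.2, -4.8, 1.8]
tool_pos: [603.0, 79.1, 31.2]
contact_force: [-3.1, -4.4, 0.8]
tool_pos: [603.1, 79.2, 29.9]
contact_force: [-2.6, -3.6, 1.3]
tool_pos: [603.1, 79.2, 29.2]
contact_force: [-5.3, -5.5, 6.6]
```

The pawl nose has touched the teeth (Fz 6.6 N). I'll open and rise.

```bash
python3 -m creep '[{"hand":0.5,"tx":0,"ty":0,"tz":0,"spin":0},{"hand":0.5,"tx":0,"ty":0,"tz":0,"spin":0},{"hand":0.5,"tx":0,"ty":0,"tz":0,"spin":0},{"hand":0.5,"tx":0,"ty":0,"tz":0,"spin":0},{"hand":0.5,"tx":0,"ty":0,"tz":0,"spin":0}]'; python3 -m creep '[{"hand":0.5,"tx":0,"ty":0,"tz":-0.02,"spin":0},{"hand":0.5,"tx":0,"ty":0,"tz":-0.03,"spin":0},{"hand":0.5,"tx":0,"ty":0,"tz":-0.04,"spin":0},{"hand":0.5,"tx":0,"ty":0,"tz":-0.05,"spin":0},{"hand":0.5,"tx":0,"ty":0,"tz":-0.03,"spin":0}]'; python3 -m creep '[{"hand":0.5,"tx":0.01,"ty":-0.05,"tz":-0.01,"spin":0},{"hand":0.5,"tx":0,"ty":-0.05,"tz":0,"spin":0},{"hand":0.5,"tx":0,"ty":0,"tz":0,"spin":0}]'; python3 look.py; python3 car.py; python3 - <<'E'
from plant import cams
from h import *
a=cams.capture("side")["color"]
cv2.imwrite("pics/p5.png",cv2.resize(a[130:370,200:460,::-1],None,fx=2.4,fy=2.4,interpolation=cv2.INTER_CUBIC))
E
```

```text
time: 25.65
tool_pos: [603.5, 79.4, 28.7]
tcp_rot: [3.141, -0.0, 1.584]
contact_force: [-0.3, 0.1, -0.2]
grip_width: 45.7
finger_force: 0.0
time: 26.28
tool_pos: [604.2, 79.4, 201.5]
tcp_rot: [3.138, -0.0, 1.583]
contact_force: [-0.5, 0.7, 0.1]
grip_width: 45.9
finger_force: 0.0
time: 26.65
tool_pos: [499.9, 88.4, 208.9]
tcp_rot: [-3.14, 0.0, 1.584]
contact_force: [0.9, 0.4, 0.0]
grip_width: 46.2
finger_force: 0.0
side red x 308 364 y 259 285
  th 0 root [316. 263.] tip [309. 286.]
  th 2.2 root [390. 256.] tip [385. 281.]
  th 2.3 root [394. 258.] tip [389. 284.]
wrist red x 345 453 y 200 263
  th 0 root [441. 257.] tip [447. 200.]
  th 2.2 root [297. 284.] tip [297. 218.]
  th 2.3 root [290. 281.] tip [289. 216.]
scene [266. 208.] [254, 197, 25, 24, 485] [ 539.7 -113.5   60. ]
scene [263. 227.] [250, 215, 26, 26, 515] [ 582.2 -113.1   60. ]
side [371. 201.] [357, 192, 29, 18, 403] [ 541.8 -117.3   60. ]
side [343. 197.] [334, 183, 20, 22, 225] [ 594.2 -113.2   60. ]
```

View pics/p5.png

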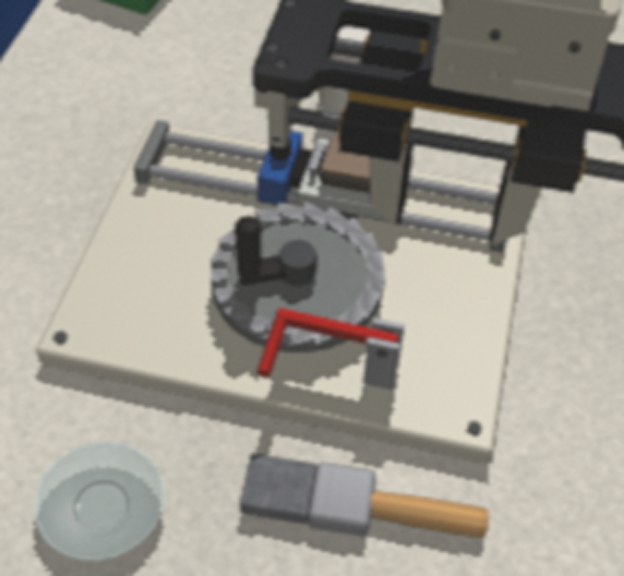

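The view shows the pawl down on the teeth (rod tip about (265,370)), the carriage against the blue stop's pad (about (300,165)), and the dish and brush in place. I'll hand it in.

```bash
python3 -c "
from plant import close_job;print(close_job())"
```

```text
the job is handed in; nothing more can be done
None
```

Job handed in at about 27 s: the carriage was pressed to roughly 10–12 N at the pad (estimated from the knob force) and left bearing on the stop, with the pawl back down on the teeth; two early grasp tries closed above the rod because the tool's height reading seemed about 33 mm too low, and one of them pushed the lowered pawl down with about 21 N, with no visible harm.

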